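# Find the unlatched flap of the reject box and push it open

### The job

One of the four identical flaps in the lid of the blue reject box has come off its latch. With shut fingertips, press the black pads one after another, without forcing them, to find the flap that rocks; push that flap down as far as it goes and leave it open. Do not grasp anything, and leave the vials, knob and bush beside the box where they stand.

Things in the scene. Friction and masses are not known exactly. Their poses are not given: they have to be found in the camera images.
- reject_box: Blue reject-vial box, fixed to the table, 162 (x) x 192 (y) x 180 mm high; origin at the centre of its underside, z up. Four identical aluminium flaps (60 x 78 mm) lie in its lid, two by two, 2 mm below the rim. Under a flap that opens the space is free to 50 mm below the lid. Three flaps rest on hidden latches; which one does not differs each time and cannot be seen.
- pad_1 (a point): Centre of the top of the black rubber press pad (22 mm across) on flap 1 (near the robot, right); shut, it lies at (-37.5, -28.5, 179.5) mm in the box's frame, and it moves with the flap. A latched flap gives less than 2 mm when pressed here; the loose one rocks at about 2 N, swings down under a straight push and stays where it is left.
- pad_2 (a point): Centre of the top of the black rubber press pad (22 mm across) on flap 2 (near the robot, left); shut, it lies at (-37.5, 62.5, 179.5) mm in the box's frame, and it moves with the flap. A latched flap gives less than 2 mm when pressed here; the loose one rocks at about 2 N, swings down under a straight push and stays where it is left.
- pad_3 (a point): Centre of the top of the black rubber press pad (22 mm across) on flap 3 (far row, right); shut, it lies at (37.5, -28.5, 179.5) mm in the box's frame, and it moves with the flap. A latched flap gives less than 2 mm when pressed here; the loose one rocks at about 2 N, swings down under a straight push and stays where it is left.
- pad_4 (a point): Centre of the top of the black rubber press pad (22 mm across) on flap 4 (far row, left); shut, it lies at (37.5, 62.5, 179.5) mm in the box's frame, and it moves with the flap. A latched flap gives less than 2 mm when pressed here; the loose one rocks at about 2 N, swings down under a straight push and stays where it is left.
- flap_1 (a joint): Angle of flap 1 (rad): 0 shut, grows as its padded end (box's +y side, 58 mm long) goes down into the box and its short end (20 mm) rises above the lid; stop at 1.0, where the flap is some 40 mm down under the pad's inner edge. Latched: stays below 0.06. The pivot pin lies 36 mm from the pad towards the box's -y, along the box's x.
- flap_2 (a joint): Angle of flap 2 (rad): 0 shut, grows as its padded end (box's +y side, 58 mm long) goes down into the box and its short end (20 mm) rises above the lid; stop at 1.0, where the flap is some 40 mm down under the pad's inner edge. Latched: stays below 0.06. The pivot pin lies 36 mm from the pad towards the box's -y, along the box's x.
- flap_3 (a joint): Angle of flap 3 (rad): 0 shut, grows as its padded end (box's +y side, 58 mm long) goes down into the box and its short end (20 mm) rises above the lid; stop at 1.0, where the flap is some 40 mm down under the pad's inner edge. Latched: stays below 0.06. The pivot pin lies 36 mm from the pad towards the box's -y, along the box's x.
- flap_4 (a joint): Angle of flap 4 (rad): 0 shut, grows as its padded end (box's +y side, 58 mm long) goes down into the box and its short end (20 mm) rises above the lid; stop at 1.0, where the flap is some 40 mm down under the pad's inner edge. Latched: stays below 0.06. The pivot pin lies 36 mm from the pad towards the box's -y, along the box's x.
- vial_a: Capped glass vial, blue cap, 30 mm across, 75 mm tall, loose, standing near the box; origin at the centre of its underside. Bystander: not to be moved.
- vial_b: Second capped glass vial, blue cap, 31 mm across, 75 mm tall, loose, standing near the box; origin at the centre of its underside. Bystander: not to be moved.
- knob: Black star knob, 34 mm across, 27 mm tall, loose, standing near the box; origin at the centre of its underside. Bystander: not to be moved.
- bush: Brass-coloured guide bush, 30 mm across, 27 mm tall, loose, standing near the box; origin at the centre of its underside. Bystander: not to be moved.

How it is judged:
On the way:
1. a flap rocks under the press (value of joint any of flap_1, flap_2, flap_3, flap_4 above 0.12 rad), for 0.05 s.
At the end, for the whole second after the job is handed in: one flap stands open by more than 0.85 rad (of 1.0 rad at its stop) and is at rest; the vials, knob and bush are within 20 mm of where they stood (value of joint any of flap_1, flap_2, flap_3, flap_4 above 0.85 rad and velocity of joint flap_1 between -0.05 and 0.05 rad/s and velocity of joint flap_2 between -0.05 and 0.05 rad/s and velocity of joint flap_3 between -0.05 and 0.05 rad/s and velocity of joint flap_4 between -0.05 and 0.05 rad/s and distance of each of vial_a, vial_b, knob, bush from where it was at the start of the episode below 0.02 m); the robot touches nothing.
It fails at once if a flap or the box is forced: the fingers press on it with more than 50 N (contact force between the fingers and reject_box above 50 N).
It fails at once if a vial, the knob or the bush is shifted by more than 20 mm, lifted, or tipped over (distance of any of vial_a, vial_b, knob, bush from where it was at the start of the episode above 0.02 m or angle between any of vial_a, vial_b, knob, bush's own z axis and vertical above 0.4 rad).
It also fails if it takes over 48 s, if anything falls off the work surface, if the arm or the gripper's body presses on something with over 40 N, if the wrist force passes 120 N, or if a joint passes its speed limit or range.

### The arm

A 7-joint arm with a two-finger parallel gripper is mounted at the origin on a cart in front of the work surface, level with it; the furniture and walls round the work are solid. World frame = base frame: x ahead of the robot, y to its left, z up, the work surface at z = 0. Lengths are in m, angles in rad, forces in N, time in s.
With the tool pointing down it reaches from about 0.4 to 0.85 m from the base axis. Payload 10.4 kg.
Tool frame: the origin (TCP) lies between the finger pads; the fingertips stand 19 mm ahead of it and the grasp point (between the pads) is the TCP (manip.tip_reach is the z of the fingertips in the tool frame, in m); z points along the fingers, y is the direction in which the jaws open and shut (so a half turn about z gives the same grasp; the last joint's range is limited). The gripper opens to 85 mm and grips with 20 to 120 N. Pads are 22 mm wide; open, the fingers measure 114 mm over their backs; the gripper's body (76 mm by 85 mm) begins 54 mm behind the grasp point. The pads swing forward as they close: fully open they stand 13 mm farther back than shut.
Start: joints at [1.274, 0.332, -0.065, 1.46, 0.022, 1.35, -0.088], TCP at [0.169, -0.602, 0.25] pointing down, gripper open.
Joint ranges: [-2.6, 2.6], [-0.5, 2.12], [-1.47, 1.34], [0.16, 2.42], [-1.27, 4.41], [0.06, 2.06], [-2.6, 2.6]. Speed limits (rad/s): [2.22, 2.22, 2.79, 2.79, 3.14, 3.14, 3.14].

### API

Orientations are given as a unit quaternion [x, y, z, w].
In Python, from workcell import sensors, cams, manip gives the robot as it stands.
- The arm moves only by the shell command python3 -m jog 'ROWS' [FORCE]. ROWS is JSON, a list of rows, each a list of 3 entries, a list of its own where there are three numbers: the shift along the world's x, y, z in m, then the turn, a rotation vector about the world's x, y, z in rad, then the opening in per cent of the stroke, from 0 (shut) to 100 (fully open). In form: [[[dx, dy, dz], [wx, wy, wz], grip], ...]. A call has 1 to 5 rows; each row shifts and turns the pose as measured when the row begins; what a row does not reach is not made up. A row lasts 1/8 s, in which the tool goes at most 62.5 mm and 10.7 degrees, less where a joint would pass 70% of its speed; a pose out of reach is approached as far as the arm can. A call with a gripper value outside its range is refused whole. The fingers move at their own pace and stop on an object; FORCE is the grip in N (left out, the last holds). Time passes only in rows, so rows that do not move let the fingers close. It gives the time, the measured TCP pose, the force and the opening at its end, in the units of the state.
- sensors.get_obs(): the state, without advancing time (a new reading comes with each control period).
- cams.camera(name): name is "scene" or "top" or "wrist"; returns (picture, depth): 400x640x3 uint8, red, green, blue; 400x640 float32, m along the optical axis (not along the pixel's ray), 0 where there is no reading.
- cams.camera_model(name): a dict with "intrinsics" (3x3 intrinsics, pixels), "view" (4x4, takes a point from world to camera coordinates). Camera axes: x right, y down, z forward; pixel columns grow to the right and rows downward; lengths in m; the calibration is good to about 2 mm. A picture is of the moment at which its call begins: read the wrist's pose just before it. camera_model takes no time and is no camera call; for the wrist camera it gives the pose at the moment of the call.
- manip.hand_in(): hands the job in, once; it reports no verdict.
The state is a dict: "clock": time; "joint_pos": joint angles; "joint_velocities": joint speeds; "tau": joint torques, N m; "position": TCP position; "ee_rot": TCP orientation; "ft_force": force on the tool from outside, world axes, zero at the start; "torque": the same for the moment, N m; "grip_width": opening from 0.0 (shut) to 1.0 (fully open).
Only numpy, scipy, OpenCV 4.12 (cv2) and the standard library are available. Lean on these libraries where they do the work, as an engineer would, in place of code of your own. Each camera call takes 0.05 s, during which the arm holds its last target.

## Working session

There is one attempt and no reset: what is moved stays moved. The work goes in short steps, Python scripts to look and compute and a shell command to move; the robot and the scene stay as the last step left them, time stands still between calls to the robot, and variables do not carry over. Pictures are saved under pics/ and viewed, and the job is handed in when it is done.

```bash
mkdir -p pics; python3 - <<'E'
from workcell import sensors,cams,manip
import cv2,numpy as np
o=sensors.get_obs()
for k in o: print(k,np.round(o[k],3))
print(manip.tip_reach)
for n in("scene","top"):
    p,d=cams.camera(n); cv2.imwrite(f"pics/{n}0.png",p[:,:,::-1]); np.savez(f"{n}0.npz",p=p,d=d,K=cams.camera_model(n)["intrinsics"],V=cams.camera_model(n)["view"])
E
```

```text
clock 0.0
joint_pos [ 1.274  0.333 -0.065  1.461  0.022  1.35  -0.089]
joint_velocities [-0.001  0.     0.     0.001 -0.002 -0.     0.001]
tau [-0.0000e+00 -6.2543e+01  4.9000e-02 -3.9161e+01  1.6000e-02  1.0000e-02
 -0.0000e+00]
position [ 0.169 -0.601  0.25 ]
ee_rot [ 0.991  0.136 -0.    -0.001]
ft_force [-0.402  0.188 -0.027]
torque [-0.023 -0.053  0.018]
grip_width 0.998
0.019
```

View pics/scene0.png

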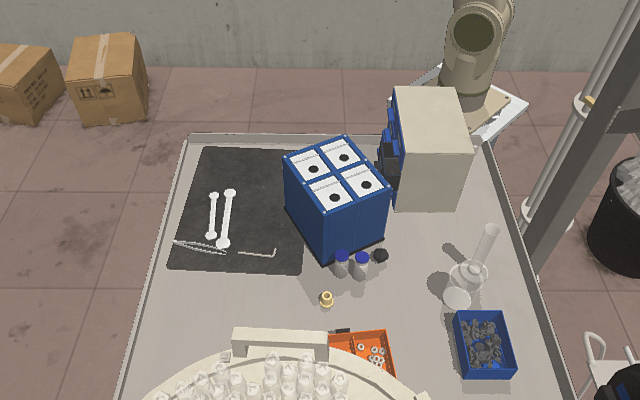

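View pics/top0.png

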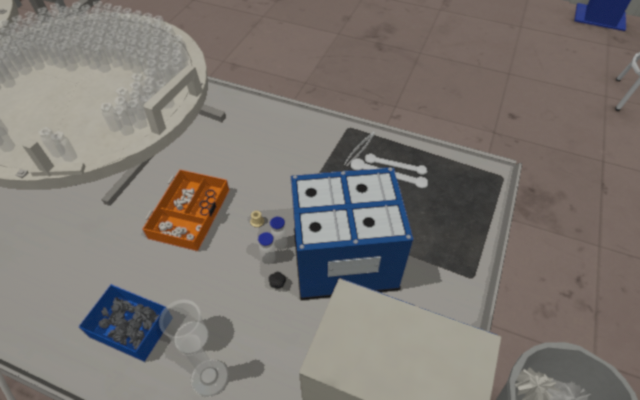

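Both views show the box. The top view has pads near (312,192), (361,188), (316,227) and (369,222), and a beige cabinet stands next to the box. Next I'll localise them.

```bash
cat > h.py <<'E'
import numpy as np,cv2
def world(K,V,d):
    v,u=np.mgrid[:d.shape[0],:d.shape[1]]
    c=np.stack([(u-K[0,2])/K[0,0]*d,(v-K[1,2])/K[1,1]*d,d,np.ones_like(d)],-1)
    return (c@np.linalg.inv(V).T)[...,:3]
E
python3 - <<'E'
from h import *
for n,seeds in(("top",[(312,192),(361,188),(316,227),(369,222)]),("scene",[(313,169),(344,157),(334,198),(366,185)])):
    z=np.load(n+"0.npz");W=world(z["K"],z["V"],z["d"]);p=z["p"];g=p.max(2)
    print(n)
    _,lab,st,ce=cv2.connectedComponentsWithStats(((g<70)&(abs(W[...,2]-.18)<.015)).astype(np.uint8))
    for i in range(1,len(st)):
        if st[i,4]>15: 
            m=lab==i; a=W[m]; print(ce[i].round(1),st[i,4],a.mean(0).round(4),((a.max(0)+a.min(0))/2).round(4))
    m=(abs(W[...,2]-.18)<.006)&(z["d"]>0); 
    b=m&(p[...,2].astype(int)>p[...,0]+40)
    r=cv2.minAreaRect((W[b][:,:2]*1000).astype(np.float32)); print("blue rim rect",r)
    for nm,px in (dict(cab=(400,340),vialA=(278,223),vialB=(266,239),knob=(278,280),bush=(256,217),cabfar=(340,290)) if n=="top" else dict(cab=(430,110),cab2=(395,90),cab3=(468,150),cab4=(400,147),va=(342,256),vb=(362,259),knob=(380,255),bush=(327,297),blue=(393,140))).items(): print(nm,W[px[1],px[0]].round(3))
    # tall stuff
    t=(W[...,2]>.1)&(z["d"]>0)&(abs(W[...,0])<1.2)&(abs(W[...,1])<1)
    print("max z in grid")
    for x in np.arange(.0,.9,.1): print(round(x,1),[ (lambda q: round(float(np.percentile(q,98)),2) if q.size>5 else None)(W[...,2][(abs(W[...,0]-x)<.05)&(abs(W[...,1]-y)<.05)&(z["d"]>0)]) for y in np.arange(-.6,.61,.1)])
E
```

```text
top
[361.4 187.9] 60 [0.6513 0.0284 0.1791] [0.6514 0.0285 0.1797]
[310.5 192. ] 58 [0.6778 0.1156 0.1789] [0.6784 0.1157 0.1795]
[368.5 221.8] 71 [0.5797 0.0497 0.1791] [0.5801 0.0495 0.1793]
[314.8 226.6] 74 [0.6059 0.1369 0.1788] [0.6056 0.1369 0.1787]
blue rim rect ((623.9523315429688, 66.66740417480469), (191.88946533203125, 163.79116821289062), 73.28173828125)
cab [0.372 0.107 0.2  ]
vialA [0.71  0.173 0.074]
vialB [0.683 0.207 0.073]
knob [0.618 0.21  0.025]
bush [0.774 0.203 0.028]
cabfar [0.474 0.151 0.199]
max z in grid
0.0 [None, None, None, None, None, None, None, None, None, None, None, None, None]
0.1 [None, None, None, None, None, None, None, None, None, None, None, None, None]
0.2 [-0.4, -0.48, None, None, None, None, None, None, None, None, None, None, None]
0.3 [-0.4, -0.41, -0.48, -0.4, None, None, 0.2, 0.2, 0.2, None, None, None, None]
0.4 [-0.8, -0.4, -0.41, -0.4, 0.03, 0.03, 0.2, 0.2, 0.2, 0.1, None, None, None]
0.5 [-0.8, -0.8, None, 0.03, 0.03, 0.0, 0.18, 0.2, 0.2, 0.0, 0.15, 0.0, 0.03]
0.6 [-0.8, -0.8, 0.03, 0.03, 0.01, 0.01, 0.18, 0.18, 0.18, 0.0, 0.09, 0.05
[... 799 characters left out ...]
0, 0.29, 0.34, 0.31, 0.0, None, None, None, None]
0.1 [None, None, None, None, 0.0, 0.31, 0.33, 0.31, 0.03, None, None, None, None]
0.2 [None, None, None, None, -0.01, -0.01, None, 0.2, 0.03, 0.03, 0.45, 0.36, None]
0.3 [None, None, None, None, None, 0.03, 0.2, 0.2, 0.2, 0.03, 0.35, 0.38, None]
0.4 [None, None, None, None, 0.03, 0.03, 0.2, 0.2, 0.2, 0.09, 0.03, 0.03, None]
0.5 [None, None, None, 0.03, 0.03, None, 0.18, 0.2, 0.2, 0.0, 0.15, 0.03, 0.03]
0.6 [None, None, 0.03, 0.03, 0.01, 0.01, 0.18, 0.18, 0.18, 0.0, 0.09, 0.05, 0.22]
0.7 [None, None, 0.03, 0.01, 0.01, 0.01, 0.18, 0.18, 0.17, 0.0, 0.03, 0.05, 0.34]
0.8 [None, None, 0.01, 0.01, 0.01, 0.01, 0.01, 0.0, 0.03, 0.04, 0.04, 0.0, None]
```

The box is at about (0.624, 0.067) with a yaw of about -16.6°. The pads are at about P1 (.580,.050), P2 (.606,.137), P3 (.6515,.0285) and P4 (.678,.1155). I'll move over, shut the fingers and turn by +1.01 rad, so the jaw axis lies along the box's x.

```bash
python3 -m jog '[[[0.03,0.03,0.012],[0,0,0.15],0],[[0.04,0.045,0.01],[0,0,0.17],0],[[0.04,0.045,0.01],[0,0,0.17],0],[[0.04,0.045,0.01],[0,0,0.17],0],[[0.04,0.045,0.01],[0,0,0.17],0]]' 20; python3 -m jog '[[[0.04,0.045,0],[0,0,0.17],0],[[0.04,0.045,0],[0,0,0],0],[[0.03,0.05,0],[0,0,0],0],[[0.03,0.05,0],[0,0,0],0],[[0.02,0.05,0],[0,0,0],0]]'
```

```text
clock: 0.72
position: [0.3579, -0.3871, 0.2994]
ee_rot: [0.847, 0.531, -0.003, -0.002]
ft_force: [0.2, -0.2, -0.0]
grip_width: 0.004
clock: 1.35
position: [0.5223, -0.1385, 0.2991]
ee_rot: [0.797, 0.604, -0.003, -0.002]
ft_force: [0.9, -0.2, 0.2]
grip_width: 0.002
```

```bash
python3 -m jog '[[[0.015,0.05,0],[0,0,0],0],[[0.015,0.05,-0.02],[0,0,0],0],[[0.015,0.05,-0.03],[0,0,0],0],[[0.01,0.04,-0.02],[0,0,0],0],[[0,0,0],[0,0,0],0]]'
```

```text
clock: 1.98
position: [0.5779, 0.0628, 0.2258]
ee_rot: [0.795, 0.607, -0.003, -0.003]
ft_force: [-0.0, -0.4, 0.3]
grip_width: -0.005
```

```bash
python3 -m jog '[[[0.002,-0.013,-0.01],[0,0,0],0],[[0,0,-0.009],[0,0,0],0],[[0,0,0],[0,0,0],0]]'; python3 - <<'E'
from workcell import cams
import cv2
p,d=cams.camera("scene"); cv2.imwrite("pics/s1.png",cv2.resize(p[100:260,250:450,::-1],None,fx=4,fy=4,interpolation=2)[:600])
E
```

```text
clock: 2.35
position: [0.58, 0.0452, 0.2054]
ee_rot: [0.796, 0.605, -0.004, -0.003]
ft_force: [-0.8, -0.8, 0.0]
grip_width: -0.002
```

View pics/s1.png

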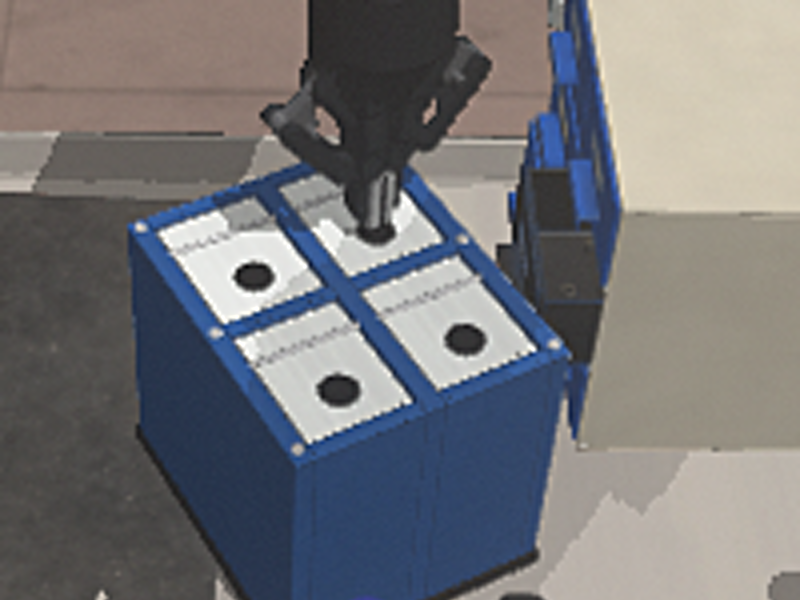

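The shut tips hang just above pad 1, at (378,230) in the crop. I'll correct y by 5 mm and press in small steps.

```bash
python3 -m jog '[[[0,0.004,-0.003],[0,0,0],0],[[0,0,-0.002],[0,0,0],0],[[0,0,0],[0,0,0],0]]';python3 -m jog '[[[0,0,-0.002],[0,0,0],0],[[0,0,0],[0,0,0],0]]';python3 -m jog '[[[0,0,-0.002],[0,0,0],0],[[0,0,0],[0,0,0],0]]'
```

```text
clock: 2.78
position: [0.5806, 0.0489, 0.2014]
ee_rot: [0.796, 0.605, -0.003, -0.002]
ft_force: [-0.4, 1.4, -0.3]
grip_width: -0.003
clock: 3.02
position: [0.5807, 0.0491, 0.1995]
ee_rot: [0.796, 0.605, -0.003, -0.002]
ft_force: [-0.2, -0.3, -0.4]
grip_width: 0.002
clock: 3.28
position: [0.5809, 0.0492, 0.1976]
ee_rot: [0.796, 0.605, -0.003, -0.002]
ft_force: [-0.0, 0.8, -1.1]
grip_width: -0.003
```

```bash
python3 -m jog '[[[0,0,-0.0015],[0,0,0],0],[[0,0,0],[0,0,0],0]]';python3 -m jog '[[[0,0,-0.0015],[0,0,0],0],[[0,0,0],[0,0,0],0]]'
```

```text
clock: 3.52
position: [0.5809, 0.0493, 0.1961]
ee_rot: [0.796, 0.605, -0.002, -0.002]
ft_force: [0.4, 0.2, 0.3]
grip_width: -0.002
clock: 3.78
position: [0.5809, 0.0493, 0.1946]
ee_rot: [0.796, 0.605, -0.002, -0.002]
ft_force: [-0.8, 0.3, 0.4]
grip_width: -0.002
```

```bash
python3 -m jog '[[[0,0,-0.0015],[0,0,0],0],[[0,0,0],[0,0,0],0]]';python3 -m jog '[[[0,0,-0.0015],[0,0,0],0],[[0,0,0],[0,0,0],0]]'; python3 - <<'E'
from workcell import cams
import cv2
p,d=cams.camera("scene"); cv2.imwrite("pics/s2.png",cv2.resize(p[100:250,250:450,::-1],None,fx=4,fy=4,interpolation=2))
E
```

```text
clock: 4.03
position: [0.5809, 0.0493, 0.193]
ee_rot: [0.796, 0.605, -0.003, -0.001]
ft_force: [-0.4, 0.0, 0.3]
grip_width: 0.0
clock: 4.28
position: [0.5809, 0.0491, 0.1914]
ee_rot: [0.796, 0.605, -0.003, -0.001]
ft_force: [-0.2, 0.1, 0.3]
grip_width: -0.004
```

View pics/s2.png

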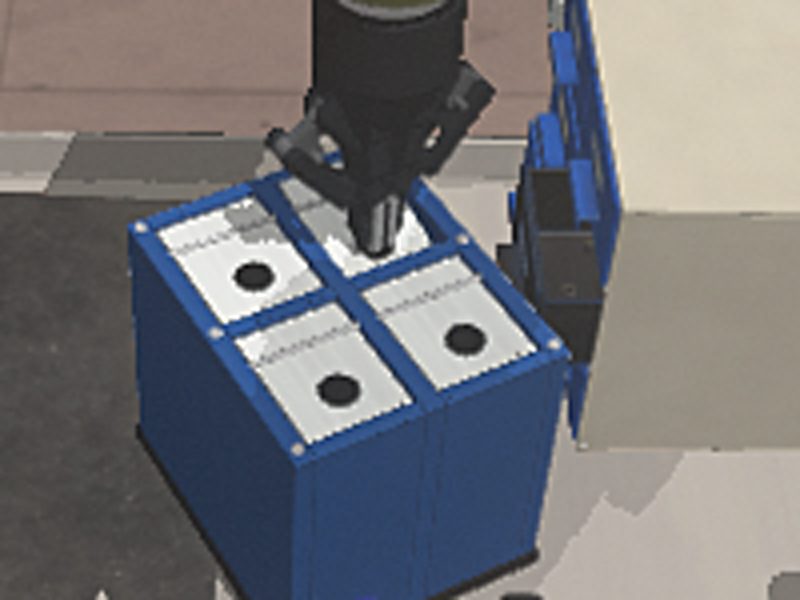

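Flap 1 is tilting down: the inner blue wall has appeared at about (412,200), while the force stays low. I'll keep pushing straight down.

```bash
python3 -m jog '[[[0,0,-0.004],[0,0,0],0],[[0,0,-0.004],[0,0,0],0],[[0,0,0],[0,0,0],0]]';python3 -m jog '[[[0,0,-0.004],[0,0,0],0],[[0,0,-0.004],[0,0,0],0],[[0,0,0],[0,0,0],0]]'; python3 - <<'E'
from workcell import cams
import cv2
p,d=cams.camera("scene"); cv2.imwrite("pics/s3.png",cv2.resize(p[100:250,250:450,::-1],None,fx=4,fy=4,interpolation=2))
E
```

```text
clock: 4.7
position: [0.581, 0.049, 0.1829]
ee_rot: [0.796, 0.605, -0.002, -0.001]
ft_force: [-0.5, 0.7, 0.1]
grip_width: 0.002
clock: 5.08
position: [0.581, 0.0493, 0.1742]
ee_rot: [0.796, 0.605, -0.002, -0.001]
ft_force: [0.3, 0.2, 0.3]
grip_width: -0.003
```

View pics/s3.png

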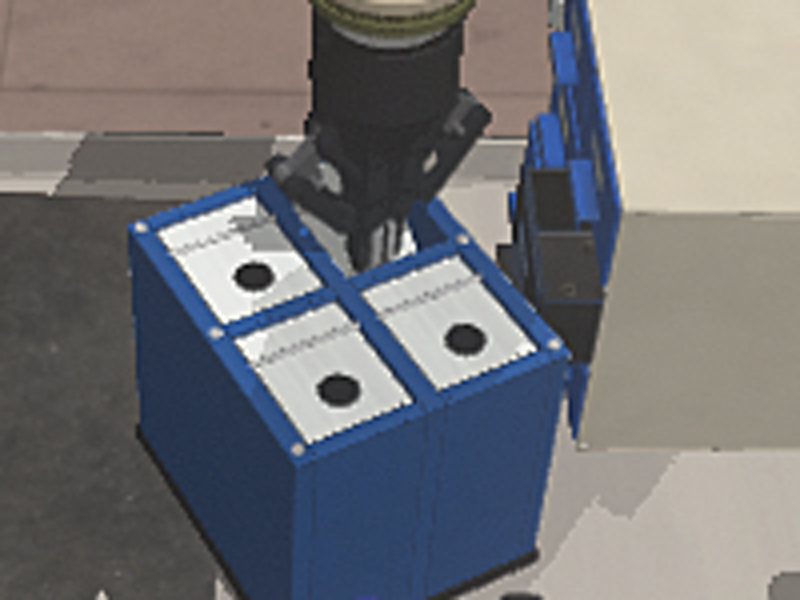

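Flap 1 is clearly swinging in, so it's the loose one. I'll continue in small steps towards the stop.

```bash
python3 -m jog '[[[0,0,-0.003],[0,0,0],0],[[0,0,0],[0,0,0],0]]';python3 -m jog '[[[0,0,-0.003],[0,0,0],0],[[0,0,0],[0,0,0],0]]';python3 -m jog '[[[0,0,-0.003],[0,0,0],0],[[0,0,0],[0,0,0],0]]';python3 -m jog '[[[0,0,-0.002],[0,0,0],0],[[0,0,0],[0,0,0],0]]'; python3 -m jog '[[[0,0,-0.002],[0,0,0],0],[[0,0,0],[0,0,0],0]]'
```

```text
clock: 5.38
position: [0.581, 0.0493, 0.1712]
ee_rot: [0.796, 0.605, -0.002, -0.001]
ft_force: [0.0, 0.4, 0.4]
grip_width: -0.001
clock: 5.62
position: [0.581, 0.0494, 0.168]
ee_rot: [0.796, 0.605, -0.002, -0.001]
ft_force: [-0.4, 0.3, 0.1]
grip_width: -0.001
clock: 5.88
position: [0.581, 0.0495, 0.1649]
ee_rot: [0.796, 0.605, -0.002, -0.001]
ft_force: [-0.7, 0.9, 0.4]
grip_width: 0.001
clock: 6.12
position: [0.5811, 0.0495, 0.1627]
ee_rot: [0.796, 0.605, -0.002, -0.002]
ft_force: [-0.1, -0.4, 1.2]
grip_width: -0.002
clock: 6.38
position: [0.5811, 0.0495, 0.1606]
ee_rot: [0.796, 0.605, -0.002, -0.002]
ft_force: [1.2, 0.2, -0.1]
grip_width: 0.0
```

```bash
for i in 1; do python3 -m jog '[[[0,0,-0.001],[0,0,0],0],[[0,0,0],[0,0,0],0]]'; python3 -m jog '[[[0,0,-0.001],[0,0,0],0],[[0,0,0],[0,0,0],0]]'; done; python3 - <<'E'
from workcell import cams
import cv2
p,d=cams.camera("scene"); cv2.imwrite("pics/s4.png",cv2.resize(p[100:250,250:450,::-1],None,fx=4,fy=4,interpolation=2))
E
```

```text
clock: 6.62
position: [0.5811, 0.0495, 0.1596]
ee_rot: [0.796, 0.605, -0.002, -0.002]
ft_force: [-0.3, 0.3, 0.5]
grip_width: 0.0
clock: 6.88
position: [0.5812, 0.0497, 0.1587]
ee_rot: [0.796, 0.605, -0.002, -0.001]
ft_force: [0.0, 0.9, 1.3]
grip_width: -0.001
```

View pics/s4.png

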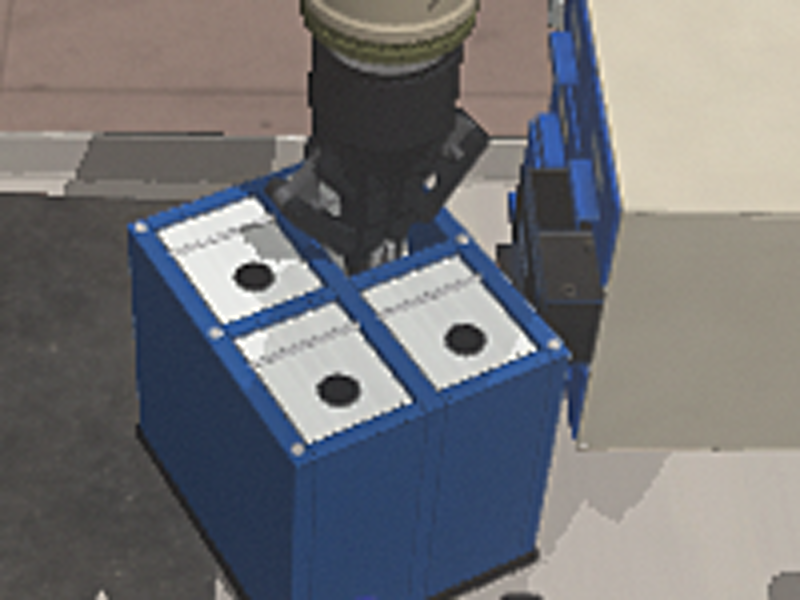

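The tips are about 40 mm in, with no clear stop yet and the knuckles clear of the rim. A few more 1 mm steps.

```bash
python3 -m jog '[[[0,0,-0.001],[0,0,0],0],[[0,0,0],[0,0,0],0]]'; python3 -m jog '[[[0,0,-0.001],[0,0,0],0],[[0,0,0],[0,0,0],0]]'
```

```text
clock: 7.18
position: [0.5814, 0.0501, 0.158]
ee_rot: [0.796, 0.605, -0.002, -0.001]
ft_force: [0.5, 0.8, 1.4]
grip_width: 0.0
clock: 7.42
position: [0.5816, 0.0504, 0.1573]
ee_rot: [0.796, 0.605, -0.001, -0.001]
ft_force: [0.6, 2.1, 2.9]
grip_width: 0.003
```

```bash
python3 -m jog '[[[0,0,-0.001],[0,0,0],0],[[0,0,0],[0,0,0],0]]'
```

```text
clock: 7.68
position: [0.5818, 0.0508, 0.1566]
ee_rot: [0.796, 0.605, -0.001, -0.001]
ft_force: [1.2, 1.8, 2.9]
grip_width: -0.001
```

The tool now slides sideways off the slope and the force is rising, so the stop is reached. I'll withdraw straight up and look.

```bash
python3 -m jog '[[[0,0,0.01],[0,0,0],0],[[0,0,0.02],[0,0,0],0],[[0,0,0.03],[0,0,0],0],[[0,0,0.05],[0,0,0],0],[[0,0,0.05],[0,0,0],0]]'; python3 -m jog '[[[-0.02,-0.06,0],[0,0,0],0],[[-0.02,-0.06,0],[0,0,0],0],[[-0.02,-0.06,0],[0,0,0],0],[[0,0,0],[0,0,0],0]]'; python3 - <<'E'
from workcell import cams
from h import *
p,d=cams.camera("scene"); cv2.imwrite("pics/s5.png",cv2.resize(p[100:250,250:450,::-1],None,fx=4,fy=4,interpolation=2))
for n in("scene","top"):
    p,d=cams.camera(n);m=cams.camera_model(n);W=world(m["intrinsics"],m["view"],d)
    if n=="top": cv2.imwrite("pics/t5.png",p[100:350,180:500,::-1].repeat(2,0).repeat(2,1))
    th=np.radians(-16.6);R=np.array([[np.cos(th),-np.sin(th)],[np.sin(th),np.cos(th)]])
    B=(W[...,:2]-[.624,.067])@R
    m=(abs(B[...,0]+.0375)<.025)&(B[...,1]>-.095)&(B[...,1]<.02)&(W[...,2]>.1)&(W[...,2]<.22)&(p.min(2)>0)
    m&=d>0
    for y in np.arange(-.09,.02,.006):
        q=m&(abs(B[...,1]-y)<.003)
        print(n,round(y,3),q.sum(),np.percentile(W[q][:,2],[5,50,95]).round(4) if q.any() else None)
E
```

```text
clock: 8.3
position: [0.5781, 0.0475, 0.3173]
ee_rot: [0.797, 0.604, -0.006, -0.004]
ft_force: [1.0, -0.5, 0.2]
grip_width: -0.002
clock: 8.8
position: [0.5167, -0.1339, 0.3228]
ee_rot: [0.797, 0.605, -0.005, -0.001]
ft_force: [0.5, 0.7, -0.2]
grip_width: 0.0
scene -0.09 34 [0.1672 0.18   0.1814]
scene -0.084 3 [0.1663 0.1682 0.1749]
scene -0.078 7 [0.1898 0.1909 0.1929]
scene -0.072 88 [0.1841 0.1892 0.1939]
scene -0.066 93 [0.1755 0.1814 0.1872]
scene -0.06 111 [0.1651 0.1723 0.1787]
scene -0.054 100 [0.1548 0.162  0.1686]
scene -0.048 71 [0.1445 0.1531 0.1592]
scene -0.042 68 [0.1397 0.1458 0.1518]
scene -0.036 11 [0.1414 0.1428 0.1448]
scene -0.03 0 None
scene -0.024 0 None
scene -0.018 0 None
scene -0.012 0 None
scene -0.006 13 [0.1766 0.1778 0.1801]
scene 0.0 49 [0.1761 0.1793 0.1817]
scene 0.006 51 [0.1755 0.1779 0.1804]
scene 0.012 51 [0.1758 0.1778 0.1799]
scene 0.018 40 [0.1755 0.1775 0.1797]
top -0.09 89 [0.1775 0.1795 0.1811]
top -0.084 111 [0.1289 0.1668 0.1796]
top -0.078 19 [0.1901 0.1916 0.1934]
top -0.072 113 [0.185  0.1898 0.1938]
top -0.066 111 [0.1772 0.1813 0.1859]
top -0.06 120 [0.1668 0.1719 0.1792]
top -0.054 107 [0.1581 0.1629 0.1678]
top -0.048 87 [0.1484 0.1543 0.1587]
top -0.042 74 [0.1403 0.145  0.1498]
top -0.036 64 [0.1187 0.1343 0.1406]
top -0.03 36 [0.1179 0.1197 0.1304]
top -0.024 26 [0.118  0.1198 0.1215]
top -0.018 27 [0.1173 0.119  0.1213]
top -0.012 1 [0.1203 0.1203 0.1203]
top -0.006 26 [0.177  0.179  0.1811]
top 0.0 88 [0.1779 0.1793 0.1809]
top 0.006 89 [0.1687 0.1773 0.18  ]
top 0.012 87 [0.1755 0.1776 0.1796]
top 0.018 72 [0.1761 0.1777 0.1794]
```

View pics/s5.png

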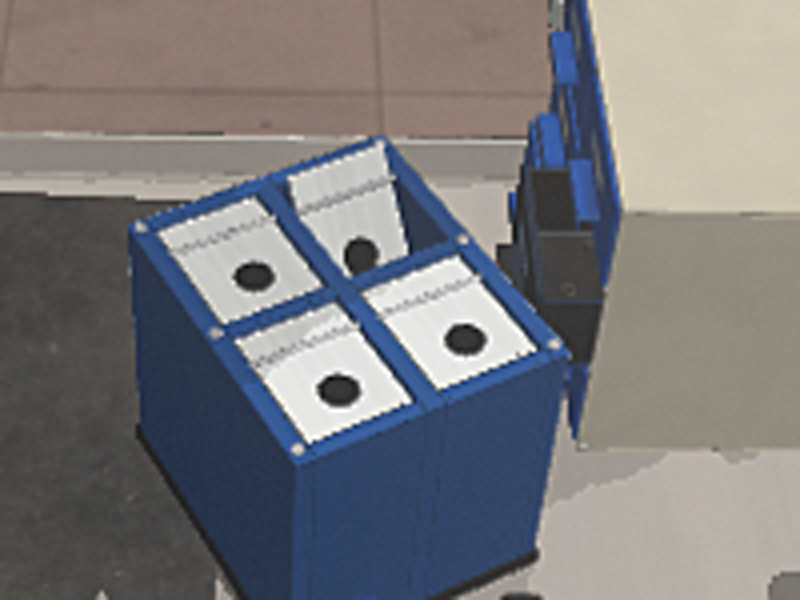

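View pics/t5.png

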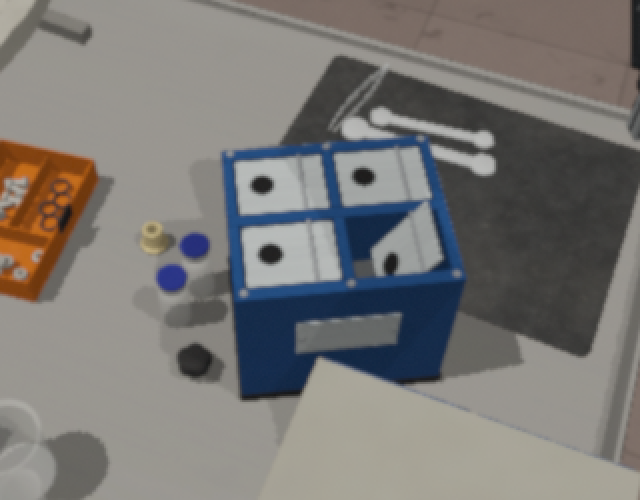

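Flap 1 stands open: its measured slope of about 1.49 gives about 0.98 rad. The bystanders look unmoved and the arm is clear, so I'm handing in.

```bash
python3 -c "
from workcell import manip
print(manip.hand_in())"
```

```text
the job is handed in; nothing more can be done
None
```

The loose flap was flap 1 (near the robot, right). I pressed its pad with shut fingertips, pushed it down to its stop, left it open, and handed the job in at about 9 s of the 48 s allowed. The system gives no verdict.

- **Finding it:** pad 1 was the first pad I pressed. It gave way at once, so I did not press pads 2 to 4.
- **Force:** readings at the end of each move never passed about 4 N, against the 50 N limit. The expected 2 N rocking force did not stand out from the sensor noise of about 1 N, so I confirmed the rocking from camera images. I took the stop to be where the force rose to about 3–4 N and the tips began to slip sideways on the flap, about 42 mm below the shut pad.
- **Final state:** after withdrawing, depth readings from the scene and top cameras put flap 1 at about 0.98 rad. The other three flaps were still shut.
- **Bystanders:** the vials, knob and bush looked unmoved in the last top view, though I did not re-measure their positions. The arm was clear of everything.

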